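# Tip the filter cartridge into the dust extractor's bay

## Robot

A 6-joint arm with a two-finger parallel gripper is mounted at the origin on the work surface. World frame = base frame: x ahead of the robot, y to its left, z up, the work surface at z = 0. Lengths are in m, angles in rad, forces in N, time in s.
With the tool pointing down it reaches from about 0.35 to 0.725 m from the base axis. Payload 6 kg.
Tool frame: the origin (TCP) lies at the very end of the fingers, on their centre line; the grasp point (between the pads) lies 19 mm behind it; z points along the fingers, y is the line along which they close (so a half turn about z gives the same grasp; the last joint's range is limited). The gripper opens to 85 mm and grips with 20 to 120 N. Pads are 22 mm wide; open, the fingers measure 114 mm over their backs; the gripper's body (76 mm by 85 mm) begins 54 mm behind the grasp point. The pads swing forward as they close: fully open they stand 13 mm farther back than shut.
Start: joints at [1.521, 0.04, 0.085, 0, -1.615, -0.334], TCP at [0.225, 0.556, 0.231] pointing down, gripper open.
Joint ranges: [-2.56, 2.56], [-1.29, 2.01], [-1.08, 1.49], [-3.29, 1.98], [-2.81, -0.18], [-2.99, 2.99]. Speed limits (rad/s): [2.57, 2.57, 3.01, 3.14, 3.14, 3.14].

## Interface

Orientations are given as a 3x3 rotation matrix whose columns are the frame's x, y, z axes.
In Python, from workcell import bot gives the robot as it stands.
- The arm moves only by the shell command python3 -m pendant 'ROWS' [OPENING]. ROWS is JSON, one flat list of numbers, 4 for each row, row after row: the shift along the tool's x, y, z in m, then the turn about the tool's z in degrees. A call has 1 to 10 rows; each row is the pose to reach, as a shift and turn from the pose commanded when the call began, along the tool's axes at that moment; what a row does not reach only later rows make up. A row lasts 1/8 s, in which the tool goes at most 62.5 mm and 10.7 degrees, less where a joint would pass 70% of its speed; a pose out of reach is approached as far as the arm can. A call with a gripper value outside its range is refused whole. OPENING is the closure in counts, from 0 (fully open) to 255 (shut), set as the call begins (- or left out, the last holds). The fingers move at their own pace and stop on an object; the grip force is fixed at half the most. Time passes only in rows, so rows that repeat a pose let the fingers close. It gives the time, the measured TCP pose, the force, the opening and the grip force at its end, in the units of the state.
- bot.get_obs(): the state, without advancing time (a new reading comes with each control period).
- bot.capture(name): name is "side" or "top"; returns a dict with "image" (384x512x3 uint8, red, green, blue), "fx", "fy", "cx", "cy" (pixels), "k1" (the pictures are not rectified: a ray, as slopes to the right and down, at radius r is drawn at 1 + k1 r^2 times it, then the intrinsics apply), "rvec" (rotation vector, rad) and "tvec" (3), from world to camera coordinates, as OpenCV has them. Camera axes: x right, y down, z forward; pixel columns grow to the right and rows downward; lengths in m; the calibration is good to about 2 mm. A picture is of the moment at which its call begins. There is no depth.
- bot.sign_off(): hands the job in; it is judged then, once.
The state is a dict: "time_s": time; "joint_positions": joint angles; "dq": joint speeds; "joint_efforts": joint torques, N m; "eef_pos": TCP position; "eef_rot": TCP orientation; "contact_force": force on the tool from outside, world axes, zero at the start; "moment": the same for the moment, N m; "opening": finger opening in m; "gripper_force": force on a finger pad.
Only numpy, scipy, OpenCV 4.12 (cv2) and the standard library are available. Lean on these libraries where they do the work, as an engineer would, in place of code of your own. Each camera call takes 0.05 s, during which the arm holds its last target. There are 200 camera calls.

## Task

Put the filter cartridge into the dust extractor: slide it upright over the bench until its foot stands square against the front sill of the open bay, then push high on it and ease it slowly over the sill so that it tips down into the bay, gasket end towards the seal plate at the back. Then slide it home and hold its gasket against that plate for a moment with roughly 12 N, and leave it lying there. The casing is thin, so never push on it with more than 25 N, and leave the jar, the buff and the handpiece where they are.

Things in the scene. Friction and masses are not known exactly. Their poses are not given: they have to be found in the camera images.
- cartridge: Filter cartridge: loose off-white rigid box, 0.5 to 1 kg, 95 (its x) by 120 (y) by 140 mm (z), too wide to grasp. Starts upright, black gasket ring on top, 20 to 50 mm short of the sill, up to 0.2 rad out of square; friction 0.45 to 0.75. Origin: centre of the end it first stands on; z points to the gasket end; its -x face (three thin grey bars) looks away from the bay and is the one to push
- cartridge_seal (a point): centre of the cartridge's gasket end (140 mm along its z from its origin). Once tipped, the cartridge lies with its foot end near the sill, its top 107 mm above the bench, and the gasket end about 15 to 40 mm short of the seal plate
- bay: Fixed dust extractor with an open bay. Origin: middle of the bay's front edge (the sill), at bench level; x points into the bay, towards the robot's right (world -y, turned up to 0.3 rad either way), y along the sill away from the robot, z up. The bay's floor is an aluminium plate 12 mm thick, 200 mm wide, from x = 0 to 165 mm; steel rails 28 mm above the bench flank it from x = 40 mm, inner faces at y = -76 and +76 mm
- sill (a point): middle of the sill's upper edge: the front edge of the floor plate, a 12 mm step up from the bench at the bay's x = 0; it stops the cartridge's foot, and over it the cartridge tips; axes as the bay's
- seal_frame: Fixed dark steel frame at the back of the bay, 150 mm wide, 100 mm high; origin at the middle of its front face's lower edge (165 mm along the bay's x, 12 mm above the bench), axes as the bay's. It carries the rigid, locked seal plate (130 by 94 mm, round port), which stands 1 to 21 mm in front of it, differently each time and not measured: find it by feel. Grey casing behind, 118 mm high
- compound_jar: amber glass jar with steel lid, 60 mm in diameter, 75 mm high, loose, beside the bay; origin at the centre of its underside; leave it
- buff: round grey cloth buff lying flat, 90 mm in diameter, 24 mm high, loose, beyond the cartridge's start; origin at the centre of its underside; leave it
- handpiece: steel and rubber handpiece lying beside the bay, 130 mm long along its x, 24 mm thick, loose; origin under it; leave it

How it is judged:
By the outcome, as a careful person would: the job done as asked, in the order asked, and still so for the second after the job is handed in, with the robot touching nothing.
It also fails if it takes over 67 s, if anything falls off the work surface, if the arm or the gripper's body presses on something with over 40 N, if the wrist force passes 120 N, or if a joint passes its speed limit or range.

## Working session

There is one attempt and no reset: what is moved stays moved. The work goes in short steps, Python scripts to look and compute and a shell command to move; the robot and the scene stay as the last step left them, time stands still between calls to the robot, and variables do not carry over. Pictures are saved under pics/ and viewed, at most 10 in all, crops included, and the job is handed in when it is done.

```bash
mkdir -p pics
cat > h.py <<'E'
import numpy as np, cv2, json
from workcell import bot
def cap(n,f=None):
    c=bot.capture(n)
    if f: cv2.imwrite(f,c["image"][:,:,::-1])
    return c
def ray(c,u,v):
    x=(u-c["cx"])/c["fx"]; y=(v-c["cy"])/c["fy"]
    d=np.array([[c["k1"],0,0,0]]); K=np.eye(3)
    p=cv2.undistortPoints(np.array([[[x,y]]],float),K,np.array([c["k1"],0,0,0.]))[0,0]
    R=cv2.Rodrigues(np.array(c["rvec"],float))[0]; t=np.array(c["tvec"],float).ravel()
    return -R.T@t, R.T@np.array([p[0],p[1],1])
def onz(c,u,v,z):
    o,d=ray(c,u,v); return o+d*(z-o[2])/d[2]
def proj(c,P):
    return cv2.projectPoints(np.array(P,float).reshape(-1,3),np.array(c["rvec"],float),np.array(c["tvec"],float),np.array([[c["fx"],0,c["cx"]],[0,c["fy"],c["cy"]],[0,0,1]]),np.array([c["k1"],0,0,0.]))[0][:,0]
E
python3 - <<'E'
from h import *
for n in("top","side"):
    c=cap(n,f"pics/{n}0.png"); print(n,ray(c,c["cx"],c["cy"]),c["fx"])
o=bot.get_obs();print({k:np.round(v,3).tolist() for k,v in o.items()})
E
```

```text
top (array([0.56848389, 0.01871488, 0.82728781]), array([ 0.08879658,  0.01488869, -0.9959385 ])) 367.90561883635127
side (array([ 0.65151306, -0.61856574,  0.53298115]), array([ 0.01936811,  0.8277571 , -0.56075222])) 405.0150342627925
{'time_s': 0.1, 'joint_positions': [1.521, 0.041, 0.084, -0.0, -1.616, -0.334], 'dq': [-0.001, 0.0, 0.003, 0.002, -0.003, -0.001], 'joint_efforts': [-0.005, -36.935, 34.828, 6.952, -0.005, -0.0], 'eef_pos': [0.225, 0.556, 0.23], 'eef_rot': [[0.927, -0.374, -0.0], [-0.374, -0.927, -0.002], [0.0, 0.002, -1.0]], 'contact_force': [0.406, 0.387, -1.509], 'moment': [-0.002, -0.001, -0.018], 'gripper_force': 0.0, 'opening': 0.085}
```

View pics/top0.png

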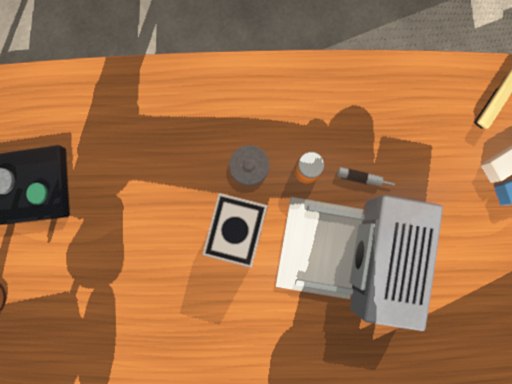

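View pics/side0.png

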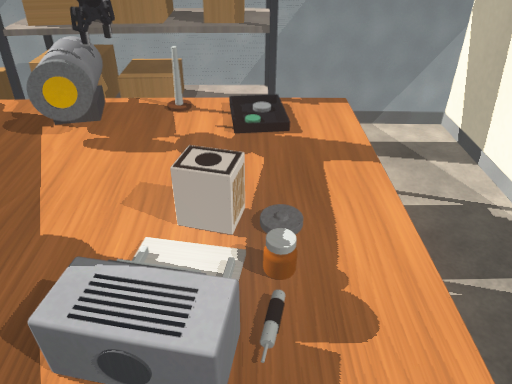

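The top view shows the cartridge top at about (235,230), the sill edge from (292,198) to (277,288), the buff at (249,165), the jar at (311,165) and the handpiece at (365,178). The side view agrees with this.

```bash
cat >> h.py <<'E'
def quad(c,box,z,s=60,v=130):
    im=c["image"]; h=cv2.cvtColor(im,cv2.COLOR_RGB2HSV)
    m=((h[...,1]<s)&(h[...,2]>v)).astype(np.uint8); k=np.zeros_like(m); x0,y0,x1,y1=box; k[y0:y1,x0:x1]=1
    cs,_=cv2.findContours(m*k,cv2.RETR_EXTERNAL,cv2.CHAIN_APPROX_NONE); q=max(cs,key=cv2.contourArea)
    P=np.array([onz(c,*p,z)[:2] for p in q[:,0].astype(float)])
    return q[:,0],P
E
python3 - <<'E'
from h import *
c=cap("top")
q,P=quad(c,(195,185,272,275),.14)
r=cv2.minAreaRect((P*1000).astype(np.float32)); print("cart",r); print(cv2.boxPoints(r).round(1).tolist())
# sill: left edge of bright strip per row
h=cv2.cvtColor(c["image"],cv2.COLOR_RGB2HSV); pts=[]
for v in range(204,284,4):
    u=[u for u in range(270,310) if h[v,u,1]<60 and h[v,u,2]>130]
    if u: pts.append((u[0]-.5,v))
print(pts)
W=np.array([onz(c,u,v,.012)[:2]*1000 for u,v in pts]).astype(np.float32)
print("sill line",cv2.fitLine(W,cv2.DIST_HUBER,0,.01,.01).ravel())
for p in [(292,198),(277,288)]: print(onz(c,*p,.012))
for p,z in [((249,165),.024),((311,160),.075),((345,178),.02),((392,184),.01)]: print(p,onz(c,*p,z))
x0=c["image"][185:300,190:385,::-1]; cv2.imwrite("pics/crop1.png",cv2.resize(x0,None,fx=4,fy=4,interpolation=cv2.INTER_CUBIC))
E
```

```text
cart ((573.1361083984375, 65.39482116699219), (93.01890563964844, 118.96082305908203), 74.640625)
[[503.5, 36.29999923706055], [618.2000122070312, 4.800000190734863], [642.7999877929688, 94.5], [528.0999755859375, 126.0]]
[(289.5, 204), (288.5, 208), (287.5, 212), (287.5, 216), (286.5, 220), (285.5, 224), (285.5, 228), (284.5, 232), (283.5, 236), (283.5, 240), (282.5, 244), (281.5, 248), (281.5, 252), (280.5, 256), (279.5, 260), (279.5, 264), (278.5, 268), (277.5, 272), (276.5, 276), (276.5, 280)]
sill line [ 9.8269421e-01 -1.8523532e-01  5.4871002e+02 -3.2478981e+01]
[ 0.64206716 -0.05417229  0.012     ]
[ 0.44477362 -0.01710557  0.012     ]
(249, 165) [0.71582838 0.04016358 0.024     ]
(311, 160) [ 0.71489995 -0.08997649  0.075     ]
(345, 178) [ 0.68402989 -0.1724401   0.02      ]
(392, 184) [ 0.67035895 -0.28167408  0.01      ]
```

View pics/crop1.png

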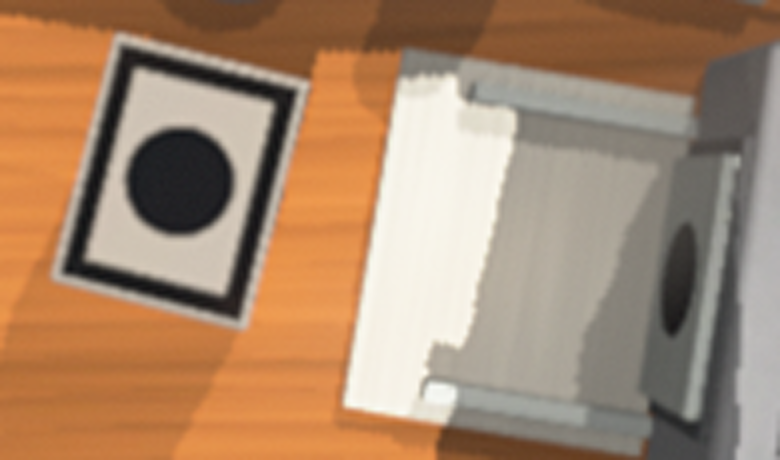

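The crop shows the cartridge gasket, the sill's front edge and the seal plate clearly. The cartridge is about 0.08 rad out of square and about 11 mm off the bay axis towards +y. I'll push it with the back of one open finger, keeping the contact low.

```bash
cat >> h.py <<'E'
O=np.array([.5434,-.0356]); ex=np.array([-.1852,-.9827]); ey=np.array([.9827,-.1852]); BY=np.degrees(np.arctan2(ex[1],ex[0]))
def b2w(x,y): return O+ex*x/1000+ey*y/1000
def w2b(p): d=np.array(p[:2])-O; return np.array([d@ex,d@ey])*1000
def st(): 
    o=bot.get_obs(); R=np.array(o["eef_rot"]); f=np.array(o["contact_force"])
    yaw=np.degrees(np.arctan2(R[1,1],R[0,1]))-BY
    print("t",round(o["time_s"],2),"bay mm",w2b(o["eef_pos"]).round(1),"z",round(1000*o["eef_pos"][2],1),"yaw-bay",round(yaw,2),"F bay",(f[:2]@ex).round(1),(f[:2]@ey).round(1),f[2].round(1))
    return o,R,yaw
def to(x,y,z,yawb):
    o,R,yaw=st(); p=np.r_[b2w(x,y),z/1000]; d=R.T@(p-np.array(o["eef_pos"])); print("row",d.round(4).tolist(),"turn",round(yaw-yawb,2))
E
python3 - <<'E'
from h import *
C=np.array([.5731,.0654]); cx=np.array([-.265,-.964]); print(w2b(C),np.degrees(np.arctan2(cx[1],cx[0]))-BY)
t=C-cx*.1245; b=w2b(t); to(b[0],b[1],230,-4.7); to(b[0],b[1],30,-4.7)
E
```

```text
[-104.75314   10.48099] -4.697923365582682
t 0.15 bay mm [-522.4 -423. ] z 230.5 yaw-bay -11.32 F bay 0.8 -0.4 -0.3
row [0.4926, 0.2009, 0.0008] turn -6.62
t 0.15 bay mm [-522.4 -423. ] z 230.5 yaw-bay -11.32 F bay 0.8 -0.4 -0.3
row [0.4926, 0.2006, 0.2008] turn -6.62
```

```bash
python3 -m pendant '[0.03,0.012,0,0, 0.08,0.033,0,-1, 0.14,0.057,0,-2, 0.2,0.081,0,-3, 0.26,0.106,0,-4, 0.32,0.13,0,-5, 0.38,0.155,0,-6, 0.44,0.179,0,-6.6, 0.48,0.196,0,-6.6, 0.493,0.201,0,-6.6]' && python3 -m pendant '[0,0,0.05,0, 0,0,0.1,0, 0,0,0.15,0, 0,0,0.185,0, 0,0,0.2,0, 0,0,0.2,0]'; python3 -c "
from h import *
st(); cap('side','pics/s1.png')"
```

```text
time_s: 1.4
eef_pos: [0.608, 0.1825, 0.2301]
eef_rot: [[0.963, -0.269, -0.002], [-0.269, -0.963, -0.001], [-0.001, 0.002, -1.0]]
contact_force: [-0.9, 0.9, -0.7]
opening: 0.0851
gripper_force: 0.0
time_s: 2.15
eef_pos: [0.6062, 0.1855, 0.031]
eef_rot: [[0.964, -0.265, -0.001], [-0.265, -0.964, -0.001], [-0.001, 0.001, -1.0]]
contact_force: [0.3, -0.3, 1.6]
opening: 0.0853
gripper_force: 0.0
t 2.15 bay mm [-228.9   20.7] z 31.0 yaw-bay -4.69 F bay 0.2 0.4 1.6
```

View pics/s1.png

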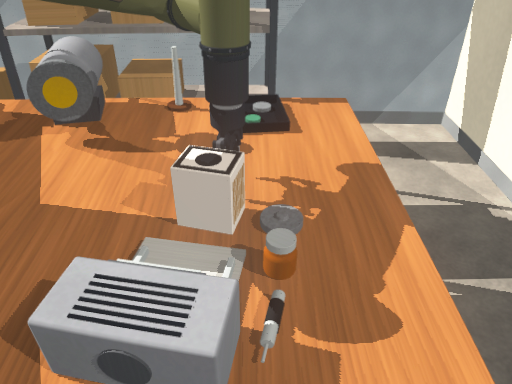

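The side view shows the gripper behind the cartridge and lined up with it. Next I move in to touch.

```bash
python3 -m pendant '[0,0.005,0,0, 0,0.01,0,0, 0,0.014,0,0, 0,0.017,0,0, 0,0.02,0,0, 0,0.023,0,0, 0,0.026,0,0, 0,0.028,0,0]' ; python3 -c "
from h import *
st()
c=cap('top','pics/t1.png')
q,P=quad(c,(195,185,280,285),.14)
r=cv2.minAreaRect((P*1000).astype(np.float32)); print(r,w2b(np.array(r[0])/1000))
B=cv2.boxPoints(r); print([w2b(b/1000).round(1).tolist() for b in B])"
```

```text
time_s: 3.2
eef_pos: [0.6013, 0.1602, 0.0352]
eef_rot: [[0.964, -0.264, 0.007], [-0.264, -0.964, 0.004], [0.006, -0.005, -1.0]]
contact_force: [-0.1, 5.7, 4.4]
opening: 0.0854
gripper_force: 0.2
t 3.2 bay mm [-203.1   20.6] z 35.2 yaw-bay -4.64 F bay -5.6 -1.1 4.4
((562.36328125, 30.481401443481445), (67.42961883544922, 96.07198333740234), 74.34424591064453) [-68.45019289   6.39694094]
[[-39.0, -44.4], [-30.7, 51.3], [-97.9, 57.2], [-106.2, -38.5]]
```

View pics/t1.png

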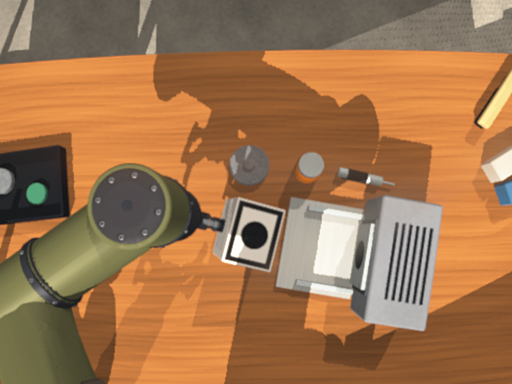

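```bash
python3 -c "
from h import *
c=cap('side','pics/s2.png'); x=c['image'][60:260,130:330,::-1]; cv2.imwrite('pics/s2c.png',cv2.resize(x,None,fx=3,fy=3,interpolation=cv2.INTER_CUBIC)); st()"
```

```text
t 3.3 bay mm [-202.7   20.5] z 34.8 yaw-bay -4.66 F bay -6.1 2.0 4.5
```

View pics/s2c.png

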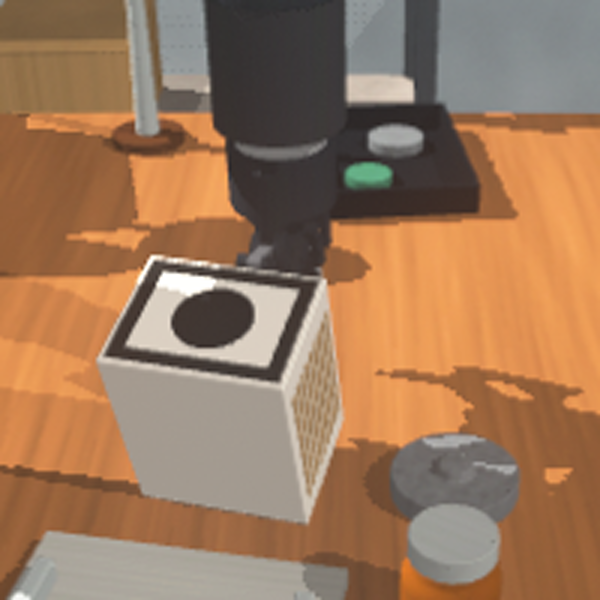

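The picture shows the cartridge tilted forward, so the contact is too high. I'll check the contact height from the moment before backing off.

```bash
python3 -c "
from h import *
o,R,y=st(); f=np.array(o['contact_force']);m=np.array(o['moment']); print(R.T@f,R.T@m)
c=cap('top','pics/t2.png'); x=c['image'][170:290,170:300,::-1]; cv2.imwrite('pics/t2c.png',cv2.resize(x,None,fx=5,fy=5,interpolation=cv2.INTER_CUBIC))"
```

```text
t 3.3 bay mm [-202.7   20.5] z 34.8 yaw-bay -4.66 F bay -6.1 2.0 4.5
[ 1.52055454 -6.28355343 -4.45951116] [ 1.33187453  0.24823325 -0.14200582]
```

View pics/t2c.png

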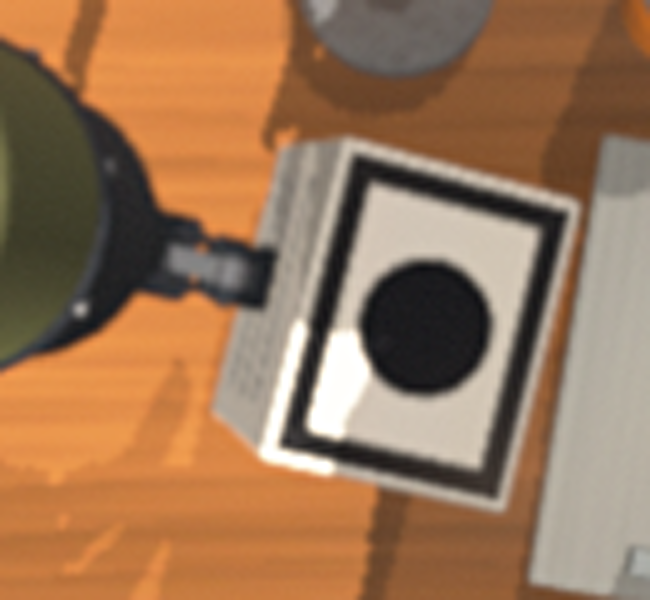

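The moment balance suggests the knuckle contact is about 65 mm above the TCP. I'll back off gently so the cartridge settles, then push with the TCP just off the bench.

```bash
python3 -m pendant '[0,-0.003,0,0, 0,-0.006,0,0, 0,-0.009,0,0, 0,-0.012,0,0, 0,-0.015,0,0, 0,-0.018,0,0, 0,-0.022,0,0, 0,-0.028,0.01,0, 0,-0.028,0.024,0, 0,-0.028,0.024,0]'
cat >> h.py <<'E'
def cart():
    c=cap('top'); im=c['image'][185:285,195:360]; g=im.max(2)
    # black gasket disc: roundest dark blob
    m=(g<70).astype(np.uint8); n,l,s,ce=cv2.connectedComponentsWithStats(m)
    for i in range(1,n):
        if 250<s[i,4]<2500: 
            p=ce[i]+[195,185]; q=np.argwhere(l==i)[:,::-1]+[195,185]; r=cv2.minAreaRect(np.array([w2b(onz(c,*a,.14)[:2]) for a in q.astype(float)],dtype=np.float32))
            print("blob",s[i,4],"bay",w2b(onz(c,*p,.14)).round(1),"rect",[np.round(k,1) for k in r])
E
python3 -c "
from h import *
st(); cart()"
```

```text
time_s: 4.6
eef_pos: [0.6051, 0.1842, 0.0046]
eef_rot: [[0.964, -0.266, -0.004], [-0.266, -0.964, -0.002], [-0.003, 0.003, -1.0]]
contact_force: [-0.8, -0.7, 0.1]
opening: 0.0852
gripper_force: 0.0
t 4.6 bay mm [-227.4   19.9] z 4.6 yaw-bay -4.75 F bay 0.8 -0.7 0.1
blob 563 bay [-101.7   11.9] rect [array([-105. ,    9.9]), array([107.8,  82.9]), np.float64(85.4)]
blob 503 bay [-104.6   10.1] rect [array([-104.1,    9.8]), array([44.9, 44.7]), np.float64(9.9)]
```

```bash
python3 -m pendant '[0,0.006,0,0, 0,0.011,0,0, 0,0.014,0,0, 0,0.017,0.001,0, 0,0.02,0.002,0, 0,0.023,0.002,0, 0,0.026,0.002,0, 0,0.029,0.002,0, 0,0.032,0.002,0, 0,0.032,0.002,0]' ; 
python3 -c "
from h import *
st(); cart()"
```

```text
time_s: 5.9
eef_pos: [0.5991, 0.1553, 0.0069]
eef_rot: [[0.964, -0.265, 0.003], [-0.265, -0.964, 0.002], [0.003, -0.003, -1.0]]
contact_force: [1.9, 4.3, 1.6]
opening: 0.0854
gripper_force: 0.0
t 5.9 bay mm [-197.9   19.4] z 6.9 yaw-bay -4.69 F bay -4.6 1.1 1.6
blob 382 bay [-171.8   22.9] rect [array([-166.3,   26.8]), array([34. , 73.3]), np.float64(10.6)]
blob 579 bay [-74.6  10.1] rect [array([-76.7,   8.3]), array([107.7,  82.7]), np.float64(85.7)]
blob 510 bay [-76.2   8.5] rect [array([-75.4,   8.2]), array([44.7, 46.4]), np.float64(9.9)]
```

```bash
cat >> h.py <<'E'
def sidepoly(box=(160,130,255,240),s=60,v=95):
    c=cap('side'); im=c['image']; h=cv2.cvtColor(im,cv2.COLOR_RGB2HSV)
    m=(((h[...,1]<s)&(h[...,2]>v))|(h[...,2]<45)).astype(np.uint8); k=np.zeros_like(m); x0,y0,x1,y1=box;k[y0:y1,x0:x1]=1
    m=cv2.morphologyEx(m*k,cv2.MORPH_CLOSE,np.ones((3,3)))
    cs,_=cv2.findContours(m,cv2.RETR_EXTERNAL,cv2.CHAIN_APPROX_NONE); q=max(cs,key=cv2.contourArea)
    a=cv2.approxPolyDP(cv2.convexHull(q),2.5,True)[:,0]
    for p in a: print(p,"z0",w2b(onz(c,*p.astype(float),0)).round(),"z140",w2b(onz(c,*p.astype(float),.14)).round())
    return c
E
python3 -c "
from h import *
c=sidepoly(); x=c['image'][110:250,140:280,::-1]; cv2.imwrite('pics/s3c.png',cv2.resize(x,None,fx=4,fy=4,interpolation=cv2.INTER_CUBIC))"
```

```text
[240 159] z0 [-354.   21.] z140 [-115.   72.]
[241 214] z0 [-122.   70.] z140 [ 55. 108.]
[230 239] z0 [-39.  65.] z140 [116. 104.]
[205 239] z0 [-30.  16.] z140 [123.  68.]
[173 233] z0 [-36. -52.] z140 [119.  18.]
[164 175] z0 [-242. -148.] z140 [-33. -53.]
[184 151] z0 [-369. -138.] z140 [-127.  -45.]
```

View pics/s3c.png

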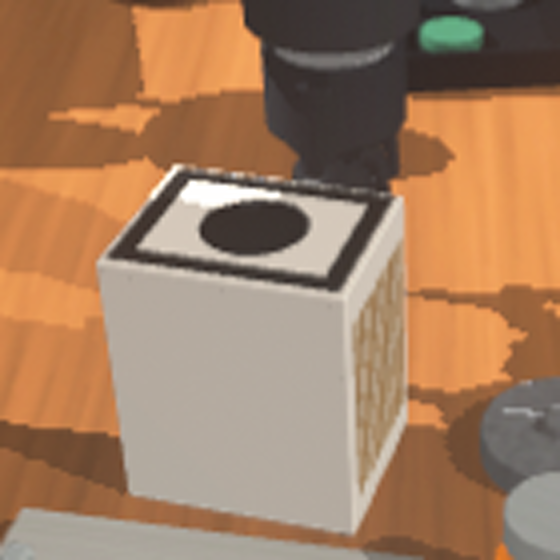

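It is upright and sliding, with its foot about 30 mm from the sill. I'll push on, squaring it and shifting it towards the bay axis.

```bash
python3 -m pendant '[-0.0015,0.003,0,-0.5, -0.003,0.006,0,-1, -0.0045,0.009,0,-1.5, -0.006,0.0125,0,-2, -0.0075,0.0157,0,-2.5, -0.009,0.0188,0,-3, -0.0105,0.022,0,-3.5, -0.012,0.025,0,-4, -0.012,0.025,0,-4]' ; 
python3 -c "
from h import *
st(); cart()"
```

```text
time_s: 7.12
eef_pos: [0.5808, 0.1344, 0.0069]
eef_rot: [[0.98, -0.197, 0.003], [-0.197, -0.98, 0.002], [0.003, -0.003, -1.0]]
contact_force: [1.0, 4.4, 0.5]
opening: 0.0853
gripper_force: 0.0
t 7.12 bay mm [-174.     5.3] z 6.9 yaw-bay -0.68 F bay -4.5 0.2 0.5
blob 542 bay [-152.4    8.7] rect [array([-166.6,   11.8]), array([59. , 91.9]), np.float64(56.1)]
blob 564 bay [-51.7   6.4] rect [array([-52.3,   3.1]), array([107.6,  83.1]), np.float64(89.7)]
blob 518 bay [-52.1   3. ] rect [array([-51.8,   2.9]), array([46. , 45.9]), np.float64(54.8)]
```

```bash
python3 -m pendant '[0,0.001,0,-0.3, 0,0.002,0,-0.6, 0,0.003,0,-0.6, 0,0.004,0,-0.6, 0,0.005,0,-0.6, 0,0.005,0,-0.6]' ; 
python3 -c "
from h import *
st(); cart()"
```

```text
time_s: 7.92
eef_pos: [0.581, 0.132, 0.0081]
eef_rot: [[0.983, -0.185, 0.007], [-0.185, -0.983, 0.005], [0.006, -0.007, -1.0]]
contact_force: [1.0, 13.1, 4.2]
opening: 0.0853
gripper_force: 0.0
t 7.92 bay mm [-171.7    5.9] z 8.1 yaw-bay -0.01 F bay -13.0 -1.4 4.2
blob 504 bay [-148.2    8.9] rect [array([-164.2,   13.5]), array([59.9, 95.8]), np.float64(57.0)]
blob 566 bay [-48.2   6.8] rect [array([-48.6,   2.9]), array([108.,  83.]), np.float64(89.9)]
blob 522 bay [-48.6   3. ] rect [array([-49. ,   3.4]), array([46.5, 46.3]), np.float64(9.8)]
```

Its foot is square on the sill at 13 N. I'll back off, raise the tool and push high with the fingertip.

```bash
python3 -m pendant '[0,-0.004,0,0, 0,-0.012,0,0, -0.003,-0.02,0,0, -0.003,-0.02,-0.03,0, -0.003,-0.02,-0.07,0, -0.003,-0.02,-0.1,0, -0.003,-0.02,-0.113,0, -0.003,-0.01,-0.113,0, -0.003,-0.002,-0.113,0, -0.003,0.002,-0.113,0]' ; 
python3 -c "
from h import *
st(); cart()"
```

```text
time_s: 9.22
eef_pos: [0.5748, 0.1262, 0.1168]
eef_rot: [[0.982, -0.188, -0.002], [-0.188, -0.982, -0.001], [-0.002, 0.001, -1.0]]
contact_force: [0.3, 0.2, -0.4]
opening: 0.0855
gripper_force: 0.0
t 9.22 bay mm [-164.8    0.9] z 116.8 yaw-bay -0.16 F bay -0.2 0.3 -0.4
blob 1374 bay [-115.5    5.4] rect [array([-99. ,   2.9]), array([178.8, 107.4]), np.float64(0.3)]
blob 494 bay [-50.9   2.9] rect [array([-50.7,   2.1]), array([46.5, 44.5]), np.float64(9.8)]
```

```bash
python3 -m pendant '[0,0.003,0,0, 0,0.005,0,0, 0,0.007,0,0, 0,0.009,0,0, 0,0.011,0,0, 0,0.013,0,0, 0,0.015,0,0, 0,0.015,0,0]' ; 
python3 -c "
from h import *
st(); cart()"
```

```text
time_s: 10.28
eef_pos: [0.573, 0.1133, 0.1189]
eef_rot: [[0.982, -0.187, 0.001], [-0.187, -0.982, 0.001], [0.001, -0.001, -1.0]]
contact_force: [-0.9, 4.8, 2.6]
opening: 0.0853
gripper_force: 2.7
t 10.28 bay mm [-151.8    1.5] z 118.9 yaw-bay -0.09 F bay -4.6 -1.7 2.6
blob 1364 bay [-106.8    4.9] rect [array([-101.1,    6.3]), array([110.8, 187.1]), np.float64(86.6)]
blob 494 bay [-49.9   2.6] rect [array([-49.8,   2.3]), array([44.6, 44.5]), np.float64(9.8)]
```

```bash
python3 -m pendant '[0,0.003,-0.0025,0, 0,0.006,-0.005,0, 0,0.0095,-0.008,0, 0,0.013,-0.0105,0, 0,0.0165,-0.0127,0, 0,0.0197,-0.015,0, 0,0.0225,-0.0168,0, 0,0.025,-0.0182,0, 0,0.028,-0.0198,0, 0,0.0304,-0.021,0]' ; 
python3 -c "
from h import *
st(); cart()"
```

```text
time_s: 11.58
eef_pos: [0.5669, 0.0825, 0.1394]
eef_rot: [[0.982, -0.187, -0.0], [-0.187, -0.982, -0.0], [-0.0, 0.0, -1.0]]
contact_force: [0.8, 2.0, -0.0]
opening: 0.0854
gripper_force: 0.8
t 11.57 bay mm [-120.4    1.3] z 139.4 yaw-bay -0.12 F bay -2.1 0.4 -0.0
blob 1366 bay [-44.    6.7] rect [array([-60.3,   5.5]), array([112.6, 158.7]), np.float64(85.7)]
```

```bash
python3 -m pendant '[0,0.0035,-0.0017,0, 0,0.007,-0.0034,0, 0,0.0112,-0.0052,0, 0,0.015,-0.0067,0, 0,0.019,-0.008,0, 0,0.0229,-0.0093,0, 0,0.026,-0.0102,0, 0,0.029,-0.011,0, 0,0.032,-0.0118,0, 0,0.0348,-0.0124,0]' ; 
python3 -c "
from h import *
st(); c=cap('side','pics/s4.png');d=cap('top')
cv2.imwrite('pics/m4.png',np.vstack([cv2.resize(c['image'][90:290,110:310,::-1],(590,295)),cv2.resize(d['image'][150:300,150:450,::-1],(590,295))]))"
```

```text
time_s: 12.88
eef_pos: [0.5605, 0.0483, 0.1518]
eef_rot: [[0.982, -0.187, 0.0], [-0.187, -0.982, -0.0], [0.0, 0.0, -1.0]]
contact_force: [1.0, 1.1, 0.2]
opening: 0.0851
gripper_force: 0.4
t 12.88 bay mm [-85.6   1.2] z 151.8 yaw-bay -0.12 F bay -1.3 0.8 0.2
```

View pics/m4.png

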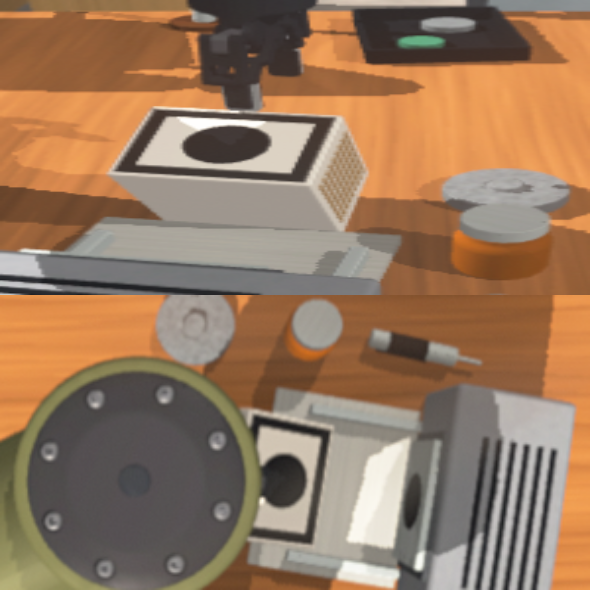

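The cartridge is about 30° over, square with the bay, and the sill is holding its foot. I'll ease it past balance.

```bash
python3 -m pendant '[0,0.002,-0.0004,0, 0,0.004,-0.0008,0, 0,0.006,-0.0012,0, 0,0.008,-0.0015,0, 0,0.01,-0.0018,0, 0,0.0118,-0.002,0, 0,0.0136,-0.0022,0, 0,0.0154,-0.0024,0, 0,0.017,-0.0026,0, 0,0.0185,-0.0028,0]' ; 
python3 -c "
from h import *
st(); cart()"
python3 -m pendant '[0,0.0015,0,0, 0,0.003,0,0, 0,0.0045,0,0, 0,0.006,0,0, 0,0.0075,0,0, 0,0.0085,0,0, 0,0.0095,0,0, 0,0.0105,0,0]' ; 
python3 -c "
from h import *
st(); cart()"
```

```text
time_s: 14.22
eef_pos: [0.557, 0.0302, 0.1545]
eef_rot: [[0.982, -0.187, -0.0], [-0.187, -0.982, -0.0], [0.0, 0.0, -1.0]]
contact_force: [0.5, 0.9, -0.1]
opening: 0.0854
gripper_force: 0.2
t 14.22 bay mm [-67.2   1.2] z 154.5 yaw-bay -0.12 F bay -0.9 0.3 -0.1
time_s: 15.28
eef_pos: [0.5551, 0.0199, 0.1546]
eef_rot: [[0.982, -0.187, 0.0], [-0.187, -0.982, -0.0], [0.0, 0.0, -1.0]]
contact_force: [-0.6, 0.0, 0.7]
opening: 0.0856
gripper_force: 0.5
t 15.28 bay mm [-56.7   1.2] z 154.6 yaw-bay -0.12 F bay 0.1 -0.6 0.7
```

```bash
python3 -c "
from h import *
c=cap('side'); im=c['image']; h=cv2.cvtColor(im,cv2.COLOR_RGB2HSV)
for x,y,z in [(-12,63,107),(-12,-57,107),(128,63,107),(128,-57,107),(60,0,107),(60,-40,107),(60,40,107),(5,63,60),(60,63,60)]:
    u,v=proj(c,np.r_[b2w(x,y),z/1000])[0].round().astype(int); print((x,y,z),(u,v),h[v,u])
m=((h[...,1]<60)&(h[...,2]>95)); m[:, :150]=0; m[:,260:]=0
for v in range(130,270,8): 
    u=np.flatnonzero(m[v]); print(v,(u.min(),u.max(),len(u)) if len(u) else '')
"
```

```text
(-12, 63, 107) (np.int64(224), np.int64(203)) [ 15  84 161]
(-12, -57, 107) (np.int64(160), np.int64(196)) [ 16  28 220]
(128, 63, 107) (np.int64(202), np.int64(257)) [ 19  21 173]
(128, -57, 107) (np.int64(127), np.int64(247)) [ 12 144 106]
(60, 0, 107) (np.int64(177), np.int64(224)) [ 15  29 212]
(60, -40, 107) (np.int64(154), np.int64(222)) [ 16  27 215]
(60, 40, 107) (np.int64(200), np.int64(227)) [ 14  29 217]
(5, 63, 60) (np.int64(223), np.int64(230)) [ 15 107 162]
(60, 63, 60) (np.int64(215), np.int64(250)) [ 22  23 170]
130 (np.int64(207), np.int64(207), 1)
138 (np.int64(207), np.int64(207), 1)
146 
154 (np.int64(190), np.int64(192), 3)
162 (np.int64(180), np.int64(192), 4)
170 (np.int64(156), np.int64(192), 4)
178 (np.int64(153), np.int64(222), 25)
186 (np.int64(152), np.int64(225), 49)
194 (np.int64(150), np.int64(229), 38)
202 (np.int64(155), np.int64(233), 35)
210 (np.int64(153), np.int64(232), 51)
218 (np.int64(179), np.int64(230), 37)
226 (np.int64(150), np.int64(229), 63)
234 (np.int64(159), np.int64(228), 64)
242 (np.int64(150), np.int64(226), 77)
250 (np.int64(150), np.int64(245), 96)
258 (np.int64(150), np.int64(244), 95)
266 (np.int64(155), np.int64(242), 88)
```

```bash
python3 -m pendant '[0,0.002,0,0, 0,0.004,0,0, 0,0.006,0,0, 0,0.008,0,0, 0,0.01,0,0, 0,0.012,0,0, 0,0.014,0,0, 0,0.016,0,0, 0,0.018,0,0, 0,0.02,0,0]'
cat > chk.py <<'E'
from h import *
c=cap('side'); im=c['image']; h=cv2.cvtColor(im,cv2.COLOR_RGB2HSV); st()
m=((h[...,2]<60)); m[:, :150]=0; m[:,240:]=0; m[:160]=0;m[265:]=0
n,l,s,ce=cv2.connectedComponentsWithStats(m.astype(np.uint8))
print([(s[i].tolist()) for i in range(1,n) if s[i,4]>20])
E
python3 chk.py
```

```text
time_s: 16.62
eef_pos: [0.5513, 0.0002, 0.1545]
eef_rot: [[0.982, -0.187, -0.0], [-0.187, -0.982, -0.0], [0.0, 0.0, -1.0]]
contact_force: [0.4, -0.8, 0.8]
opening: 0.0852
gripper_force: 0.0
t 16.68 bay mm [-36.5   1.1] z 154.6 yaw-bay -0.12 F bay 0.7 -0.4 -0.2
[[161, 231, 28, 23, 463], [202, 247, 5, 18, 85]]
```

```bash
python3 -c "
from h import *
c=cap('side')
for P in [(128,3,59.5),(145,0,59),(128,3,90),(128,3,107),(60,-57,12),(60,63,12)]: print(P,proj(c,np.r_[b2w(P[0],P[1]),P[2]/1000])[0].round())
for t in (40,50,60,70,80):
    a=np.radians(t); x=-47.5*np.cos(a)+128*np.sin(a); z=47.5*np.sin(a)+128*np.cos(a)+12; print(t,round(x),round(z),proj(c,np.r_[b2w(x,3),z/1000])[0].round())
"
```

```text
(128, 3, 59.5) [168. 274.]
(145, 0, 59) [162. 282.]
(128, 3, 90) [165. 260.]
(128, 3, 107) [164. 252.]
(60, -57, 12) [152. 261.]
(60, 63, 12) [216. 270.]
40 46 141 [179. 203.]
50 68 131 [175. 216.]
60 87 117 [172. 230.]
70 104 100 [170. 245.]
80 118 81 [168. 260.]
```

```bash
python3 -m pendant '[0,-0.005,-0.02,0, 0,-0.03,-0.02,0, 0,-0.065,-0.02,0, 0,-0.1,-0.02,0, 0,-0.13,-0.02,0, 0,-0.13,-0.02,0]' ; python3 chk.py; python3 -c "
from h import *
st(); c=cap('side');d=cap('top')
cv2.imwrite('pics/m5.png',np.hstack([cv2.resize(c['image'][150:300,110:260,::-1],(400,400)),cv2.resize(d['image'][165:315,240:390,::-1],(400,400))])); cart()"
```

```text
time_s: 17.48
eef_pos: [0.576, 0.1301, 0.1756]
eef_rot: [[0.983, -0.185, 0.001], [-0.185, -0.983, 0.0], [0.001, -0.0, -1.0]]
contact_force: [0.2, -1.2, 0.0]
opening: 0.0855
gripper_force: 0.0
t 17.52 bay mm [-167.8    1.5] z 175.6 yaw-bay -0.02 F bay 1.0 0.3 0.4
[[150, 244, 55, 21, 253], [158, 255, 28, 10, 212]]
t 17.52 bay mm [-167.8    1.5] z 175.6 yaw-bay -0.02 F bay 1.0 0.3 0.4
blob 803 bay [-153.1    1. ] rect [array([-141.1,    8.7]), array([77. , 95.4]), np.float64(10.5)]
```

View pics/m5.png

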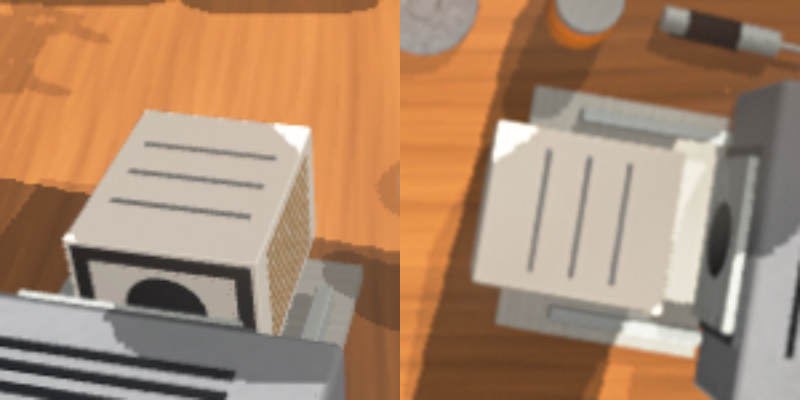

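The cartridge now lies in the bay between the rails, bars up and gasket towards the plate. I'll measure it and then slide it home.

```bash
python3 -c "
from h import *
c=cap('top')
q,P=quad(c,(262,200,340,295),.107,60,150)
B=np.array([w2b(p) for p in P],np.float32); r=cv2.minAreaRect(B); print(r)
a=cv2.approxPolyDP(cv2.convexHull(q.reshape(-1,1,2)),3,True)[:,0]
for p in a: print(p,w2b(onz(c,*p.astype(float),.107)).round(1))
to(-125,1,176,0); to(-125,1,6,0)"
```

```text
((30.332992553710938, 0.4524383544921875), (140.22967529296875, 182.31787109375), 9.030670166015625)
[277 210] [-31.9  62.1]
[305 200] [19.1 90.8]
[339 205] [86.7 92.4]
[339 294] [113.9 -78.4]
[322 294] [ 81.2 -83.8]
[267 269] [-31.9 -54.2]
t 17.73 bay mm [-166.2    1.6] z 175.2 yaw-bay -0.16 F bay -0.6 -0.7 -1.1
row [-0.0005, 0.0412, -0.0009] turn -0.16
t 17.73 bay mm [-166.2    1.6] z 175.2 yaw-bay -0.16 F bay -0.6 -0.7 -1.1
row [-0.0006, 0.0412, 0.1691] turn -0.16
```

```bash
python3 -m pendant '[0.002,0,0.04,0, 0.002,0,0.09,0, 0.002,0,0.14,0, 0.002,0.01,0.167,0, 0.002,0.03,0.167,0, 0.002,0.045,0.167,0, 0.002,0.052,0.167,0, 0.002,0.056,0.167,0, 0.002,0.06,0.167,0, 0.002,0.06,0.167,0]' ; python3 -c "
from h import *
st()"
```

```text
time_s: 18.98
eef_pos: [0.5665, 0.0688, 0.0077]
eef_rot: [[0.982, -0.187, 0.0], [-0.187, -0.982, 0.0], [0.0, -0.0, -1.0]]
contact_force: [-1.1, 1.0, -0.4]
opening: 0.0856
gripper_force: 0.0
t 18.98 bay mm [-106.9    3.3] z 7.7 yaw-bay -0.11 F bay -0.8 -1.3 -0.4
```

```bash
python3 -m pendant '[0,0.002,0,0, 0,0.004,0,0, 0,0.006,0,0, 0,0.008,0,0, 0,0.01,0,0, 0,0.012,0,0, 0,0.014,0,0, 0,0.016,0,0, 0,0.018,0,0, 0,0.02,0,0]' ; python3 -c "
from h import *
st()"
```

```text
time_s: 20.23
eef_pos: [0.5633, 0.0506, 0.0078]
eef_rot: [[0.983, -0.186, 0.002], [-0.186, -0.983, 0.002], [0.001, -0.002, -1.0]]
contact_force: [0.8, 5.8, 0.3]
opening: 0.0853
gripper_force: 0.0
t 20.23 bay mm [-88.4   3.6] z 7.8 yaw-bay -0.05 F bay -5.8 -0.3 0.3
```

```bash
python3 -m pendant '[0,-0.005,0,0, 0,-0.007,-0.009,0, 0,-0.003,-0.009,0, 0,0,-0.009,0, 0,0.0025,-0.009,0, 0,0.005,-0.009,0, 0,0.0075,-0.009,0, 0,0.01,-0.009,0, 0,0.012,-0.009,0, 0,0.012,-0.009,0]' ; python3 -c "
from h import *
st()"
```

```text
time_s: 21.48
eef_pos: [0.5611, 0.0382, 0.017]
eef_rot: [[0.982, -0.187, 0.002], [-0.187, -0.982, 0.002], [0.002, -0.002, -1.0]]
contact_force: [0.7, 4.8, 1.8]
opening: 0.0855
gripper_force: 0.0
t 21.48 bay mm [-75.7   3.7] z 17.0 yaw-bay -0.09 F bay -4.9 -0.2 1.8
```

```bash
for i in 1; do python3 -m pendant '[0,0.001,0,0, 0,0.002,0,0, 0,0.003,0,0, 0,0.004,0,0]'|grep force; python3 -c "
from h import *
st()"; done
```

```text
contact_force: [0.8, 5.9, -0.1]
gripper_force: 0.0
t 21.98 bay mm [-72.    3.7] z 17.0 yaw-bay -0.08 F bay -6.0 -0.3 -0.1
```

```bash
python3 -m pendant '[0,0.001,0,0, 0,0.002,0,0, 0,0.003,0,0]'|grep force; python3 -c "
from h import *
st()"
```

```text
contact_force: [0.5, 5.8, 1.3]
gripper_force: 0.0
t 22.35 bay mm [-69.    3.7] z 17.0 yaw-bay -0.08 F bay -5.8 -0.5 1.3
```

```bash
python3 -m pendant '[0,0.001,0,0, 0,0.002,0,0, 0,0.003,0,0, 0,0.004,0,0]'|grep contact; python3 -c "
from h import *
st()"
```

```text
contact_force: [-0.3, 5.7, 1.8]
t 22.85 bay mm [-65.    3.7] z 17.1 yaw-bay -0.08 F bay -5.6 -1.4 1.8
```

```bash
python3 -m pendant '[0,0.001,0,0, 0,0.002,0,0, 0,0.003,0,0]'|grep contact; python3 -c "
from h import *
st()"
```

```text
contact_force: [1.2, 6.1, 1.8]
t 23.23 bay mm [-62.    3.7] z 17.0 yaw-bay -0.09 F bay -6.2 0.0 1.8
```

```bash
python3 -m pendant '[0,0.001,0,0, 0,0.002,0,0, 0,0.003,0,0, 0,0.004,0,0]'|grep contact; python3 -c "
from h import *
st()"
```

```text
contact_force: [4.9, 17.1, 0.6]
t 23.73 bay mm [-60.4   4.5] z 17.4 yaw-bay -0.03 F bay -17.7 1.6 0.6
```

```bash
python3 -m pendant '[0,0.0005,0,0, 0,0.001,0,0, 0,0.0015,0,0, 0,0.002,0,0]'|grep contact; python3 -c "
from h import *
st()"
```

```text
contact_force: [3.9, 24.3, 1.9]
t 24.23 bay mm [-60.5   4.5] z 17.7 yaw-bay 0.02 F bay -24.6 -0.7 1.9
```

The plate is found, with the gasket at x of about 154 mm. The push reached 24.6 N, so I'll back off now and hold a lower force.

```bash
python3 -m pendant '[0,-0.003,0,0, 0,-0.0055,0,0, 0,-0.0055,0,0]'|grep contact; python3 -c "
from h import *
st()"
```

```text
contact_force: [-0.7, 3.8, 0.6]
t 24.6 bay mm [-60.3   3.1] z 16.4 yaw-bay -0.12 F bay -3.6 -1.4 0.6
```

```bash
python3 -m pendant '[0,0.001,0,0, 0,0.002,0,0, 0,0.0029,0,0, 0,0.0029,0,0]'|grep contact; python3 -c "
from h import *
st()"
```

```text
contact_force: [-0.3, 15.1, 2.4]
t 25.1 bay mm [-60.4   3.2] z 16.8 yaw-bay -0.09 F bay -14.8 -3.1 2.4
```

Good. I hold it there, then withdraw gently and check.

```bash
python3 -m pendant '[0,0,0,0, 0,0,0,0, 0,0,0,0, 0,0,0,0, 0,0,0,0, 0,0,0,0, 0,0,0,0, 0,0,0,0, 0,0,0,0, 0,0,0,0]'|grep contact; python3 -m pendant '[0,0,0,0, 0,0,0,0, 0,0,0,0, 0,0,0,0]'|grep contact
python3 -m pendant '[0,-0.002,0,0, 0,-0.004,0,0, 0,-0.01,0,0, 0,-0.03,0,0, 0,-0.06,0,0, 0,-0.09,-0.02,0, 0,-0.11,-0.07,0, 0,-0.12,-0.12,0, 0,-0.12,-0.16,0, 0,-0.12,-0.16,0]'|grep -E "pos|contact"
python3 -c "
from h import *
c=cap('top'); st()
h=cv2.cvtColor(c['image'],cv2.COLOR_RGB2HSV)
for y in (-40,-20,20,40):
    r=[]
    for x in np.arange(-30,40,2):
        u,v=proj(c,np.r_[b2w(x,y),.107])[0].round().astype(int); r.append(int(h[v,u,2]))
    print(y,r)
for p,z in [((249,165),.024),((311,160),.075)]: pass
a=cv2.imread('pics/top0.png')[140:200,225:400].astype(int); b=c['image'][140:200,225:400,::-1].astype(int)
print(np.abs(a-b).max(2).mean(1).round()[::6])
"
```

```text
contact_force: [-0.8, 15.7, 2.0]
contact_force: [-1.6, 16.7, 2.6]
eef_pos: [0.5813, 0.1396, 0.181]
contact_force: [0.6, 0.2, -0.2]
t 28.15 bay mm [-178.7    3.8] z 178.2 yaw-bay -0.1 F bay -0.5 0.8 -1.0
-40 [155, 156, 150, 133, 122, 124, 124, 124, 124, 123, 131, 141, 146, 143, 141, 143, 142, 142, 138, 136, 134, 146, 187, 204, 205, 206, 206, 205, 205, 203, 203, 204, 205, 205, 205]
-20 [147, 146, 146, 148, 146, 126, 115, 115, 116, 118, 128, 140, 144, 140, 139, 141, 142, 141, 138, 136, 136, 134, 159, 196, 206, 207, 206, 206, 206, 206, 206, 206, 205, 206, 206]
20 [143, 144, 143, 144, 144, 145, 145, 146, 133, 114, 157, 158, 137, 133, 136, 136, 137, 135, 132, 132, 128, 138, 180, 206, 209, 208, 207, 207, 208, 206, 208, 207, 207, 207, 206]
40 [131, 131, 133, 132, 132, 133, 135, 134, 122, 111, 132, 160, 173, 172, 171, 156, 142, 135, 131, 130, 129, 129, 149, 193, 210, 209, 207, 209, 208, 208, 208, 209, 208, 208, 207]
[28. 28. 32. 34. 25. 25. 24. 25. 27. 24.]
```

```bash
python3 -c "
from workcell import bot
print(bot.sign_off())"
```

```text
the job is handed in; nothing more can be done
None
```

The cartridge is tipped into the bay and home against the seal plate, held at about 15 to 17 N at the wrist (roughly 9 to 16 N at the gasket after friction) and handed in, after two slips: my first push, too high, rocked it well forward on the bench before it settled back upright, and the push briefly read 24.6 N against the 25 N limit when it met the plate.

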